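# Seat the green filter drawer on the lens platform shelf

## Task

Three small filter drawers stand open on the lens platform's control shelf. Push the drawer that carries the round green glass filter fully home, until it seats in its detent, then let go of it; leave the drawers with the amber and the clear glass standing open as they are.

Things in the scene. Friction and masses are not known exactly. Their poses are not given: they have to be found in the camera images.
- green_front (a point): Centre of the outer face of the flat white front plate (120 wide, 60 high, 8 mm thick, no handle) of the drawer with the round green glass, 62 mm across, lying in its tray. The plate spans 4 to 64 mm above the table, this point 35 mm. x points level into the fixed grey housing (150 deep, 120 wide, 64 mm high): the drawer closes along +x. y along the width, z up.
- green_drawer (a joint): How far that drawer is open, in m: 0 is home, the plate's back touching the housing's front edge; 0.065 to 0.100 at the start. It slides with 1 to 2 N; from about 15 mm before home it must be pushed over a spring detent with about 5 N; within about 5 mm of home the detent draws it in and holds it.
- amber_front (a point): The same point with the same axes on the drawer with the round amber glass, in an identical housing of its own. This drawer is to stay open as it is.
- clear_front (a point): The same point with the same axes on the drawer with the round clear, nearly white glass, in an identical housing of its own. This drawer is to stay open as it is.
Mind the look-alikes: they are no part of the job. Leave any pink or red look-alike of the part that bears green_front alone.

How it is judged:
By the outcome, as a careful person would: the job done as asked, in the order asked, and still so for the second after the job is handed in, with the robot touching nothing.
It also fails if it takes over 32 s, if anything falls off the work surface, if the arm or the gripper's body presses on something with over 40 N, if the wrist force passes 120 N, or if a joint passes its speed limit or range.

## Robot

A 6-joint arm with a two-finger parallel gripper is mounted at the origin on the work surface. World frame = base frame: x ahead of the robot, y to its left, z up, the work surface at z = 0. Lengths are in m, angles in rad, forces in N, time in s.
With the tool pointing down it reaches from about 0.25 to 0.775 m from the base axis. Payload 4 kg.
Tool frame: the origin (TCP) lies on the centre line of the jaws, within the pads' length; the fingertips stand 17 mm ahead of it and the grasp point (between the pads) lies 2 mm behind it; z points along the fingers, y is the line along which they close (so a half turn about z gives the same grasp; the last joint's range is limited). The gripper opens to 85 mm and grips with 20 to 120 N. Pads are 22 mm wide; open, the fingers measure 114 mm over their backs; the gripper's body (76 mm by 85 mm) begins 54 mm behind the grasp point. The pads swing forward as they close: fully open they stand 13 mm farther back than shut.
Start: joints at [-0.103, 0.087, 1.371, -0, 1.684, -0.103], TCP at [0.55, -0, 0.248] pointing down, gripper open.
Joint ranges: [-3.1, 3.1], [-0.76, 2.03], [0.27, 2.55], [-1.08, 4.22], [0.17, 2.65], [-2.57, 2.57]. Speed limits (rad/s): [2.79, 2.79, 3.14, 3.14, 3.14, 3.14].

## Interface

Orientations are given as a 3x3 rotation matrix whose columns are the frame's x, y, z axes.
In Python, from workcell import * gives the robot as it stands. The module is installed in compiled form; this text tells all that it offers.
- The arm moves only by the shell command python3 -m pendant 'ROWS' [FORCE]. ROWS is text: rows parted by semicolons, each of 5 numbers parted by spaces: the closure, from -1 (fully open) to 1 (shut), then the shift along the tool's x, y, z in cm, then the turn about the tool's z in degrees. In form: grip dx dy dz turn; .... A call has 1 to 8 rows; each row shifts and turns the commanded pose from where the row before left it, along the tool's axes as they then stand; what a row does not reach is not made up. A row lasts 1/8 s, in which the tool goes at most 62.5 mm and 10.7 degrees, less where a joint would pass 70% of its speed; a pose out of reach is approached as far as the arm can. A call with a gripper value outside its range is refused whole. The fingers move at their own pace and stop on an object; FORCE is the grip in N (left out, the last holds). Time passes only in rows, so rows that do not move let the fingers close. It gives the time, the measured TCP pose, the force, the opening and the grip force at its end, in the units of the state.
- read_state(): the state, without advancing time (a new reading comes with each control period).
- grab_frame(name): name is "scene" or "side" or "wrist"; returns a dict with "frame" (420x560x3 uint8, red, green, blue), "fx", "fy", "cx", "cy" (pixels), "distortion" ([k1, k2, p1, p2, k3] as OpenCV has them; the pictures are not rectified), "world_from_camera" (4x4, takes a point from camera to world coordinates). Camera axes: x right, y up, looking along -z (the intrinsics and any distortion apply to the point x, -y, -z); pixel columns grow to the right and rows downward; lengths in m; the calibration is good to about 2 mm. A picture is of the moment at which its call begins. There is no depth.
- sign_off(): hands the job in; it is judged then, once.
Trained networks look in the newest picture that a camera, given by its name, has taken for a name from the list of things; names that differ only in an ending like _2 or _b are one class to them, and where a whole thing is asked for, a point or a joint stands for the part that bears it (a point fixed in the world has none). Each returns a list of dicts, best first, with "conf" (0 to 1); they miss things now and then, are a little off and sometimes report something else, mostly with a low value. They report only what shows in the picture. A call takes as long as a camera call. They do not tell look-alikes from the thing itself.
- find_in(camera, thing): "bbox" ([left, top, right, bottom] in pixels, round what is visible of it).
- mark_of(camera, thing): "at" ([row, column] in pixels: a listed point, or the origin of a listed thing).
The state is a dict: "t": time; "joint_pos": joint angles; "dq": joint speeds; "effort": joint torques, N m; "ee_pos": TCP position; "tool_rot": TCP orientation; "ft_force": force on the tool from outside, world axes, zero at the start; "torque": the same for the moment, N m; "grip_width": finger opening in m; "grip_force": force on a finger pad.
Only numpy, scipy, OpenCV 4.12 (cv2) and the standard library are available. Lean on these libraries where they do the work, as an engineer would, in place of code of your own. Each camera call takes 0.05 s, during which the arm holds its last target. There are 200 camera calls.

## Working session

There is one attempt and no reset: what is moved stays moved. The work goes in short steps, Python scripts to look and compute and a shell command to move; the robot and the scene stay as the last step left them, time stands still between calls to the robot, and variables do not carry over. Pictures are saved under pics/ and viewed, at most 10 in all, crops included, and the job is handed in when it is done.

```bash
mkdir -p pics; cat > h.py <<'E'
from workcell import *
import numpy as np, cv2
def grab(n,fn=None):
    g=grab_frame(n)
    if fn: cv2.imwrite('pics/'+fn,g["frame"][:,:,::-1])
    return g
def ray(g,rc):
    K=np.array([[g["fx"],0,g["cx"]],[0,g["fy"],g["cy"]],[0,0,1]])
    p=cv2.undistortPoints(np.array([[[rc[1],rc[0]]]],float),K,np.array(g["distortion"],float))[0,0]
    T=np.array(g["world_from_camera"]); d=T[:3,:3]@np.array([p[0],-p[1],-1.]); return T[:3,3],d/np.linalg.norm(d)
def atz(g,rc,z):
    o,d=ray(g,rc); return o+d*(z-o[2])/d[2]
E
python3 - <<'E'
from h import *
for c in ["scene","side","wrist"]:
    g=grab(c,c+"1.png"); print(c,np.round(np.array(g["world_from_camera"])[:3,3],2))
    for t in ["green_front","amber_front","clear_front"]:
        for m in mark_of(c,t)[:4]: print(t,np.round(m["at"]),round(m["conf"],2),np.round(atz(g,m["at"],.035),3))
        for m in find_in(c,t)[:4]: print("  box",np.round(m["bbox"]),round(m["conf"],2))
E
```

```text
scene [ 1.08 -0.57  0.7 ]
green_front [228. 271.] 0.79 [ 0.491 -0.023  0.035]
green_front [206. 112.] 0.66 [ 0.214 -0.221  0.035]
green_front [150. 276.] 0.55 [0.278 0.19  0.035]
  box [249. 208. 317. 279.] 0.75
  box [261. 149. 263. 160.] 0.67
  box [ 90. 183. 130. 228.] 0.65
amber_front [186. 362.] 0.87 [0.517 0.226 0.035]
  box [342. 166. 394. 219.] 0.65
clear_front [277. 167.] 0.61 [ 0.468 -0.252  0.035]
  box [137. 255. 211. 319.] 0.78
side [-0.02 -0.5   0.54]
green_front [213. 286.] 0.85 [ 0.488 -0.033  0.035]
green_front [214. 149.] 0.83 [0.276 0.182 0.035]
green_front [340. 251.] 0.61 [ 0.211 -0.218  0.035]
  box [132. 193. 173. 236.] 0.89
  box [264. 182. 330. 233.] 0.75
  box [217. 315. 287. 369.] 0.72
amber_front [165. 219.] 0.96 [0.522 0.24  0.035]
  box [209. 148. 254. 184.] 0.63
clear_front [262. 362.] 0.89 [ 0.471 -0.244  0.035]
  box [342. 229. 419. 293.] 0.57
wrist [0.55 0.08 0.37]
green_front [210. 225.] 0.92 [ 0.497 -0.031  0.035]
  box [206. 142. 329. 283.] 0.93
clear_front [400. 216.] 0.71 [ 0.476 -0.256  0.035]
  box [212. 338. 287. 402.] 0.69
```

```bash
python3 -c "
import cv2,numpy as np
a=cv2.imread('pics/scene1.png');b=cv2.imread('pics/wrist1.png')
cv2.imwrite('pics/scene1b.png',cv2.resize(a,(800,600)));cv2.imwrite('pics/wrist1b.png',cv2.resize(b,(800,600)))"
```

```text
(no output)
```

View pics/scene1b.png

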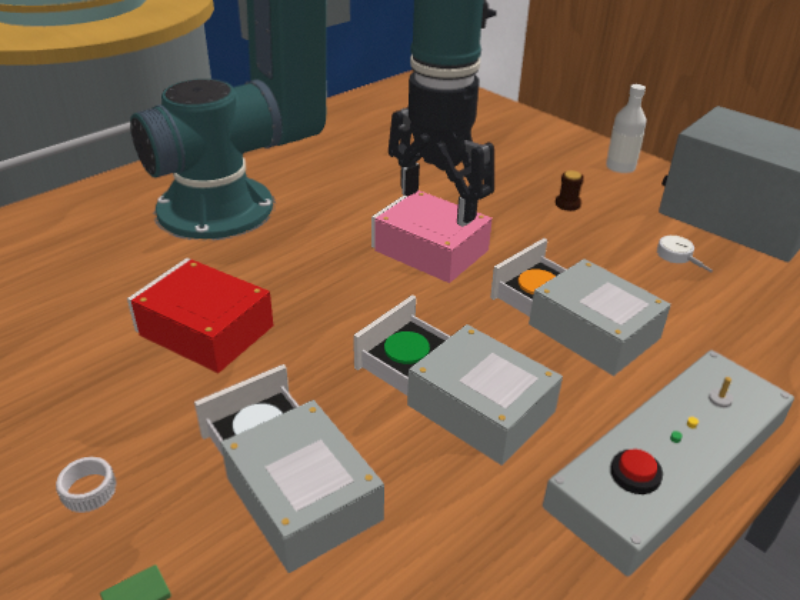

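View pics/wrist1b.png

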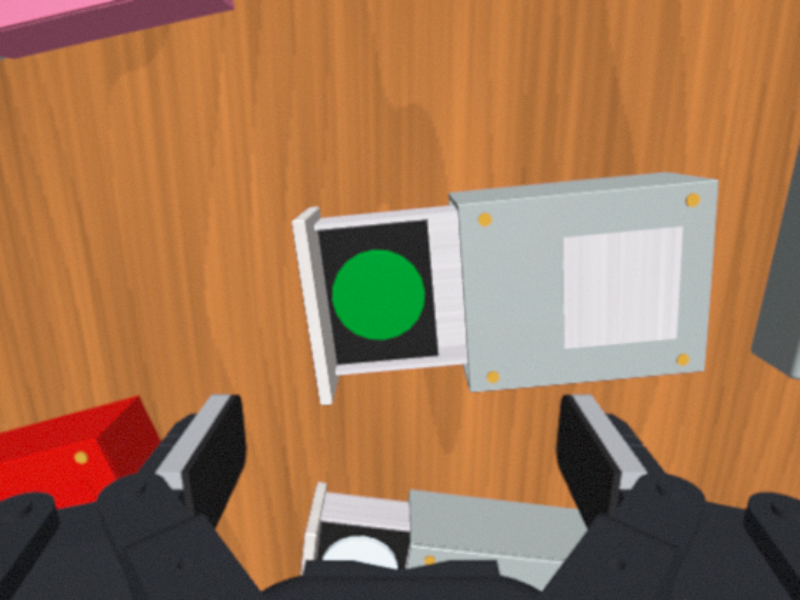

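The wrist view, at 800×600, shows the three candidates and the look-alikes:
- **Green:** drawer with green glass at about (378,295), its plate at (315,305) and its grey housing to the right. This crop enlarges it and confirms it.
- **Clear:** drawer at (360,555).
- **Look-alikes:** the pink box (upper left) and the red box (lower left) are closed.

In the scene view, amber is at (537,282), green at (407,347) and clear at (258,420). Green is the middle drawer with the grey housing. Next I measure its axis.

```bash
python3 - <<'E'
from h import *
g=grab("wrist")
P=lambda u,v,z=.064: atz(g,(v*.7,u*.7),z)[:2]
a,b,c,d=P(452,195),P(715,182),P(705,370),P(470,390)
e,f=P(302,215),P(326,400)
for n,p in zip("abcdef",(a,b,c,d,e,f)): print(n,np.round(p,3))
ang=lambda v:np.degrees(np.arctan2(v[1],v[0]))
print("yaw",ang(b-a),ang(c-d),ang(a-d)-90,ang(b-c)-90,ang(e-f)-90)
s=read_state();print(np.round(s["tool_rot"],3),s["t"])
E
```

```text
a [0.578 0.041]
b [0.729 0.049]
c [ 0.742 -0.068]
d [ 0.593 -0.082]
e [0.492 0.03 ]
f [ 0.501 -0.089]
yaw 3.002770491852899 5.132316984329323 6.926413446188761 6.764594031930088 4.281935944537651
[[-0.  1.  0.]
 [ 1.  0. -0.]
 [-0.  0. -1.]] 1.1
```

```bash
python3 -m pendant '1 -1.2 -3.8 0 0; 1 -1.2 -3.8 0 0; 1 -1.2 -3.7 0 0; 1 0 0 0 10; 1 0 0 0 10; 1 0 0 0 10; 1 0 0 0 10; 1 0 0 0 10' 40
python3 -m pendant '1 0 0 0 10; 1 0 0 0 10; 1 0 0 0 10; 1 0 0 0 4.5; 1 0 0 3 0; 1 0 0 0 0'
python3 - <<'E'
from h import *
s=read_state();print(np.round(s["tool_rot"],3),np.round(s["ee_pos"],3),s["grip_width"])
g=grab("wrist","w2.png")
for m in mark_of("wrist","green_front"): print(m["at"],m["conf"],np.round(atz(g,m["at"],.035),3))
E
```

```text
t: 2.1
ee_pos: [0.437, -0.036, 0.2484]
tool_rot: [[0.77, 0.638, 0.0], [0.638, -0.77, -0.0], [0.0, 0.0, -1.0]]
ft_force: [-0.3, -0.6, 0.3]
grip_width: -0.0002
grip_force: 0.0
t: 2.85
ee_pos: [0.4356, -0.0357, 0.2161]
tool_rot: [[0.995, 0.096, -0.005], [0.096, -0.995, 0.001], [-0.005, -0.002, -1.0]]
ft_force: [-0.7, 0.9, 0.1]
grip_width: 0.0002
grip_force: 0.0
[[ 0.995  0.096 -0.005]
 [ 0.096 -0.995  0.001]
 [-0.005 -0.002 -1.   ]] [ 0.436 -0.036  0.216] 0.00020255708685432957
[115.1, 285.0] 0.88 [ 0.492 -0.034  0.035]
[324.9, 41.9] 0.77 [0.276 0.179 0.035]
```

View pics/w2.png

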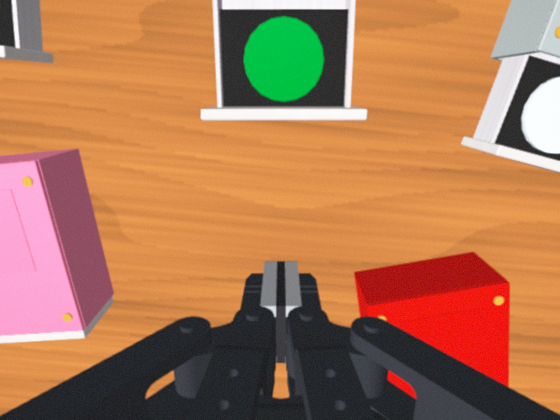

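The picture shows the green drawer's plate level at row 114, centred on column 284, straight ahead of the closed fingers at column 280. The pink and red boxes are clear of them to the sides, so I descend and approach.

```bash
python3 -m pendant '1 0 0 5 0; 1 0 0 5 0; 1 0 0 5 0; 1 0 0 3 0; 1 0 0 0 0; 1 1.5 0 0 0; 1 1.5 0 0 0; 1 0 0 0 0'
python3 -m pendant '1 1 0 0 0; 1 1 0 0 0; 1 1 0 0 0; 1 1 0 0 0; 1 0 0 0 0'
```

```text
t: 3.95
ee_pos: [0.4697, -0.0333, 0.0402]
tool_rot: [[0.995, 0.096, 0.004], [0.096, -0.995, -0.001], [0.004, 0.001, -1.0]]
ft_force: [0.4, 0.0, 0.4]
grip_width: 0.0005
grip_force: 0.0
t: 4.58
ee_pos: [0.5079, -0.0293, 0.0384]
tool_rot: [[0.995, 0.096, 0.001], [0.096, -0.995, -0.0], [0.001, 0.0, -1.0]]
ft_force: [-0.1, 0.6, -0.7]
grip_width: -0.0001
grip_force: 0.0
```

```bash
python3 -m pendant '1 0.8 0 0 0; 1 0.8 0 0 0; 1 0.8 0 0 0; 1 0.8 0 0 0; 1 0.4 0 0 0; 1 0.3 0 0 0'
python3 - <<'E'
from h import *
g=grab("scene","s3.png"); f=g["frame"][120:340,120:420]; cv2.imwrite("pics/s3c.png",cv2.resize(f,(800,587))[:,:,::-1])
print(read_state()["ft_force"])
E
```

```text
t: 5.32
ee_pos: [0.5458, -0.0256, 0.0383]
tool_rot: [[0.995, 0.096, 0.0], [0.096, -0.995, -0.0], [0.0, 0.0, -1.0]]
ft_force: [-1.6, 0.3, -1.0]
grip_width: -0.0002
grip_force: 0.0
[-0.69615927 -0.41879909  0.17414129]
```

View pics/s3c.png

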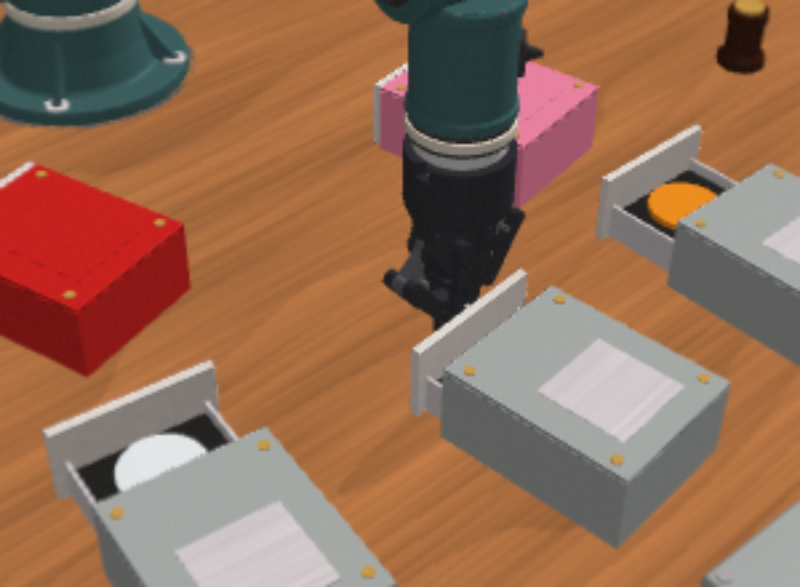

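The crop shows the green drawer nearly closed. Its plate at (470,325) leaves a gap of about 2 cm in front of the housing. Amber and clear are untouched. I push on in small steps.

```bash
python3 -m pendant '1 0.4 0 0 0; 1 0.4 0 0 0; 1 0.2 0 0 0; 1 0.2 0 0 0'; python3 -m pendant '1 0.2 0 0 0; 1 0.2 0 0 0;1 0.2 0 0 0'; python3 -m pendant '1 0.2 0 0 0; 1 0 0 0 0'
```

```text
t: 5.88
ee_pos: [0.5536, -0.0247, 0.0378]
tool_rot: [[0.995, 0.096, -0.01], [0.096, -0.995, -0.001], [-0.01, -0.0, -1.0]]
ft_force: [-15.0, -2.1, 5.0]
grip_width: 0.0001
grip_force: 0.0
t: 6.25
ee_pos: [0.5645, -0.0239, 0.0387]
tool_rot: [[0.995, 0.096, 0.002], [0.096, -0.995, -0.0], [0.002, 0.0, -1.0]]
ft_force: [1.0, -0.2, 0.9]
grip_width: 0.0001
grip_force: 0.0
t: 6.5
ee_pos: [0.5663, -0.0236, 0.0389]
tool_rot: [[0.995, 0.096, 0.002], [0.096, -0.995, -0.0], [0.002, 0.0, -1.0]]
ft_force: [1.2, -0.0, 0.4]
grip_width: 0.0002
grip_force: 0.0
```

```bash
python3 -m pendant '1 0.2 0 0 0; 1 0 0 0 0'; python3 -m pendant '1 0.2 0 0 0; 1 0 0 0 0'; python3 - <<'E'
from h import *
g=grab("scene"); f=g["frame"][120:340,120:420]; cv2.imwrite("pics/s4c.png",cv2.resize(f,(800,587))[:,:,::-1])
E
```

```text
t: 6.75
ee_pos: [0.5668, -0.0235, 0.0382]
tool_rot: [[0.995, 0.096, -0.002], [0.096, -0.995, -0.0], [-0.002, -0.0, -1.0]]
ft_force: [-4.2, -0.8, 0.5]
grip_width: -0.0
grip_force: 0.0
t: 7.0
ee_pos: [0.5669, -0.0234, 0.0378]
tool_rot: [[0.995, 0.096, -0.006], [0.096, -0.995, -0.0], [-0.006, -0.0, -1.0]]
ft_force: [-8.0, -0.4, 3.9]
grip_width: -0.0001
grip_force: 0.0
```

View pics/s4c.png

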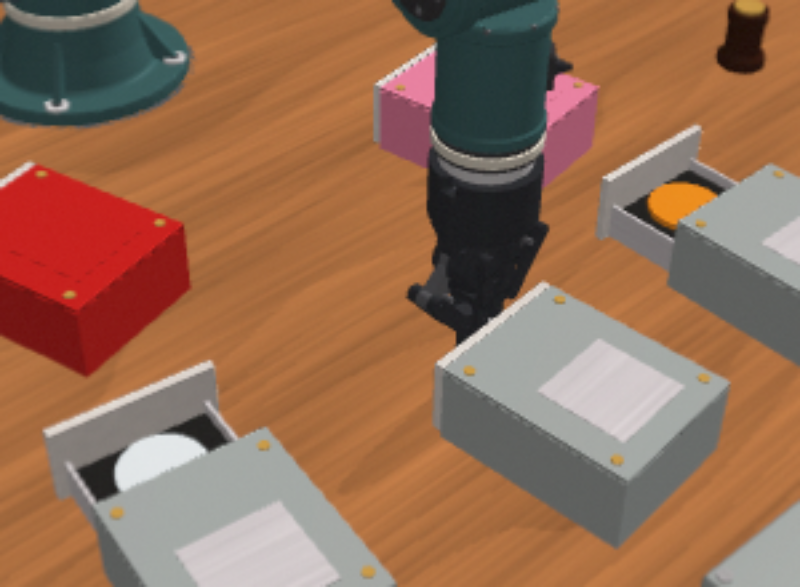

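The plate at (490,330) now sits flush against the housing, with the force rising against the stop, so the drawer is home. I back off, lift and check.

```bash
python3 -m pendant '1 -1 0 0 0; 1 -2 0 0 0; 1 -4 0 0 0; 1 0 0 -5 0; 1 0 0 -5 0; 1 0 0 -5 0; 1 0 0 0 0; 1 0 0 0 0'; python3 - <<'E'
from h import *
g=grab("scene"); f=g["frame"][120:340,120:420]; cv2.imwrite("pics/s5c.png",cv2.resize(f,(800,587))[:,:,::-1])
E
```

```text
t: 8.05
ee_pos: [0.4996, -0.0299, 0.1881]
tool_rot: [[0.995, 0.096, 0.001], [0.096, -0.995, 0.0], [0.001, 0.0, -1.0]]
ft_force: [0.5, -0.2, -0.1]
grip_width: -0.0
grip_force: 0.0
```

View pics/s5c.png

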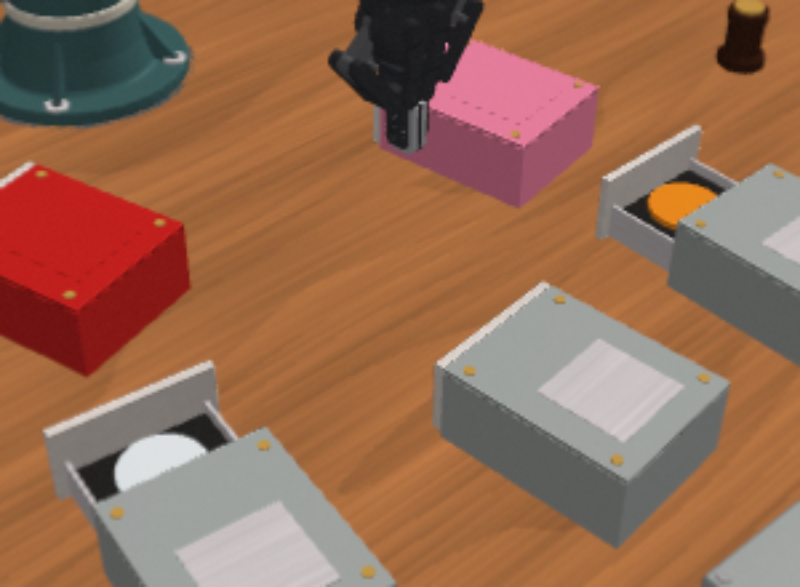

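The green drawer stays closed with the plate flush at (490,325). Amber and clear are still open, and the gripper is clear of everything.

```bash
python3 -c "
from workcell import *
print(sign_off())"
```

```text
the job is handed in; nothing more can be done
None
```

The green-filter drawer is pushed fully home and stayed closed after release, the amber and clear drawers still stand open as they were, and the job is handed in at about 8 s.

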